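# Set the ultrasonic cleaner warming and open its concentrate bottle

### The job

Get the ultrasonic cleaner ready for a batch of frames: press its keys one at a time, first red (power), then blue (timer), then yellow (heater), and do not press the green start key, since no concentrate is in yet. Then open the blue concentrate bottle standing in its steel bracket: push its white safety cap down, twist it anticlockwise until it is free, lift it straight up and finish still holding it in the gripper, upright and about 5 cm above the open mouth; do not put it down or let go. Leave the bottle standing in its bracket and do not disturb the spectacles, their case or the spray bottle.

Things in the scene. Friction and masses are not known exactly. Their poses are not given: they have to be found in the camera images.
- cleaner: Ultrasonic cleaner, white box fixed to the bench, 190 mm deep (x), 250 mm wide (y), black lid at 148 mm (handle to 159 mm). Origin: centre of its underside; x points from the key panel to the back. The grey front panel (-x) slopes 0.2 rad; four keys 45 mm apart: red, blue, yellow, green from +y to -y. A steel rim 35 mm behind the key centres stands 9 mm above the key tops, the lid 17 mm.
- key_power_top (a point): Centre of the top face of the red key (power). The key sinks along the panel's normal (0.2 rad from vertical, leaning to the cleaner's -x), and straight down presses it too.
- key_timer_top (a point): Centre of the top face of the blue key (timer). The key sinks along the panel's normal (0.2 rad from vertical, leaning to the cleaner's -x), and straight down presses it too.
- key_heater_top (a point): Centre of the top face of the yellow key (heater). The key sinks along the panel's normal (0.2 rad from vertical, leaning to the cleaner's -x), and straight down presses it too.
- key_start_top (a point): Centre of the top face of the green key (start; not to be pressed). The key sinks along the panel's normal (0.2 rad from vertical, leaning to the cleaner's -x), and straight down presses it too.
- key_power (a joint): Travel of the red key in m: 0 up, 0.005 fully down; its spring gives 1.2 N at first and 4 N fully down, and it springs back. It counts as pressed below the last 1.5 mm (over 0.0035) while every other key is up.
- key_timer (a joint): Travel of the blue key in m: 0 up, 0.005 fully down; its spring gives 1.2 N at first and 4 N fully down, and it springs back. It counts as pressed below the last 1.5 mm (over 0.0035) while every other key is up.
- key_heater (a joint): Travel of the yellow key in m: 0 up, 0.005 fully down; its spring gives 1.2 N at first and 4 N fully down, and it springs back. It counts as pressed below the last 1.5 mm (over 0.0035) while every other key is up.
- key_start (a joint): Travel of the green key in m: 0 up, 0.005 fully down; its spring gives 1.2 N at first and 4 N fully down, and it springs back. It counts as pressed below the last 1.5 mm (over 0.0035) while every other key is up.
- bracket: Steel bottle bracket fixed to the bench: square cup 81 mm by 81 mm outside, 73 mm inside, 50 mm high, floor 4 mm above the bench, on a 135 mm by 81 mm foot plate. Origin: centre of its underside. Its cup keeps the square bottle from turning (about 0.04 rad of play).
- bottle: Blue square bottle, loose, standing in the bracket, 70 mm by 70 mm, body 108 mm high, sloping shoulder up to a collar of radius 21.5 mm with its top at 134 mm, about 0.55 kg. Origin: centre of its underside, z up; at rest it stands 4 mm above the bench. The neck above the collar is 29 mm wide and carries three lugs, to radius 19 mm.
- mouth (a point): Centre of the bottle's open mouth, at the top of its neck, 155 mm above the bottle's underside (hidden in the cap until it is off).
- cap: White ribbed round push-and-turn safety cap, loose, locked on the bottle; 46 mm in diameter, 32 mm high, 40 g. Origin: centre of the underside of its skirt, z up. Locked, it sits at z = 139 mm in the bottle's frame, 5 mm above the collar, its x (orange mark on top) along the bottle's x; it then turns only about 0.1 rad and does not lift. Can be gripped across any diameter.
- cap_spring (a joint): Spring disc inside the cap that rests on the bottle's mouth: about 0 when locked, grows in m as the cap is pressed, to 0.005 where the skirt meets the collar (hard stop); -0.003 when the cap is off. Pressing takes 6 N at the start and 1.5 N more per mm, 13.5 N at the stop.
- cap_top (a point): Centre of the cap's flat top, 32 mm above its origin. Turning: pressed down at least 3 mm (4 mm is comfortable) and kept down, the cap turns anticlockwise seen from above; free after 1.05 rad, end stop after 1.3 rad (1.15 to 1.2 rad is a good turn). It then lifts straight off, its inner lugs passing between those of the neck; it is clear of the neck once raised 16 mm above its locked height.
- glasses: Bystander: folded brown spectacles, 140 mm wide (y), 25 mm deep, 45 mm high, standing on their rims. Origin: underside, centre.
- case: Bystander: dark spectacle case, 62 mm (x) by 160 mm (y) by 45 mm. Origin: centre of the underside.
- spray: Bystander: lens spray bottle, 44 mm in diameter, 137 mm high. Origin: centre of the underside.

How it is judged:
By the outcome, as a careful person would: the job done as asked, in the order asked, and still so for the second after the job is handed in, while the arm keeps its last pose, push and grip.
It also fails if it takes over 54 s, if anything falls off the work surface, if the arm or the gripper's body presses on something with over 40 N, if the wrist force passes 120 N, or if a joint passes its speed limit or range.

### The arm

A 6-joint arm with a two-finger parallel gripper is mounted at the origin on the work surface. World frame = base frame: x ahead of the robot, y to its left, z up, the work surface at z = 0. Lengths are in mm, angles in rad, forces in N, time in s.
With the tool pointing down it reaches from about 275 to 850 mm from the base axis. Payload 5.2 kg.
Tool frame: the origin (TCP) lies at the very end of the fingers, on their centre line; the grasp point (between the pads) lies 19 mm behind it; x points along the fingers, y is the direction in which the jaws open and shut, and the axes are right-handed (so a half turn about x gives the same grasp; the last joint's range is limited). The gripper opens to 85 mm and grips with 20 to 120 N. Pads are 22 mm wide; open, the fingers measure 114 mm over their backs; the gripper's body (76 mm by 85 mm) begins 54 mm behind the grasp point. The pads swing forward as they close: fully open they stand 13 mm farther back than shut.
Start: joints at [1.094, 0.259, 1.535, -0, 1.348, -0.203], TCP at [148.693, 529.524, 231.31] pointing down, gripper open.
Joint ranges: [-3.14, 3.14], [-0.91, 2.08], [0.19, 2.58], [-1.22, 4.36], [0.22, 2.71], [-3.12, 3.12]. Speed limits (rad/s): [2.57, 2.57, 3.14, 3.14, 3.14, 3.14].

### API

Orientations are given as a rotation vector (axis times angle).
In Python, from rig import telemetry, vision, bot gives the robot as it stands.
- The arm moves only by the tool send_rows, never from a script. Its argument "targets" is a list of rows, each an object with "translation": the shift along the tool's x, y, z in mm, a list of three; "delta_rot": the turn, a rotation vector about the tool's x, y, z in rad, a list of three; "grip": the closure, from 0 (fully open) to 1 (shut). In form: [{"translation": [tx, ty, tz], "delta_rot": [rx, ry, rz], "grip": grip}, ...]. A call has exactly 10 rows; each row shifts and turns the commanded pose from where the row before left it, along the tool's axes as they then stand; what a row does not reach is not made up. A row lasts 1/12 s, in which the tool goes at most 41.7 mm and 7.16 degrees, less where a joint would pass 70% of its speed; a pose out of reach is approached as far as the arm can. A call is refused whole if a number of a shift passes 41.7 or a number of a turn 0.125, either way. A call with a gripper value outside its range is refused whole. The fingers move at their own pace and stop on an object; "grip_force" is the grip in N (left out, the last holds). Time passes only in rows, so rows that do not move let the fingers close, or fill a call up. It gives the time, the measured TCP pose, the force and the opening at its end, in the units of the state.
- telemetry.observe(): the state, without advancing time (a new reading comes with each control period).
- vision.grab_frame(name): name is "scene" or "top"; returns a dict with "frame" (400x640x3 uint8, blue, green, red), "fx", "fy", "cx", "cy" (pixels), "extrinsics" (4x4, takes a point from world to camera coordinates). Camera axes: x right, y down, z forward; pixel columns grow to the right and rows downward; lengths in mm; the calibration is good to about 2 mm. A picture is of the moment at which its call begins. There is no depth.
- bot.sign_off(): hands the job in, once; it reports no verdict.
The state is a dict: "clock": time; "q": joint angles; "dq": joint speeds; "joint_efforts": joint torques, N m; "tcp_pos": TCP position; "eef_rot": TCP orientation; "ft_force": force on the tool from outside, world axes, zero at the start; "moment": the same for the moment, N m; "grip_width": opening from 0.0 (shut) to 1.0 (fully open).
Only numpy, scipy, OpenCV 4.12 (cv2) and the standard library are available. Lean on these libraries where they do the work, as an engineer would, in place of code of your own. Each camera call takes 0.05 s, during which the arm holds its last target.

## Working session

There is one attempt and no reset: what is moved stays moved. The work goes in short steps, Python scripts to look and compute and a tool call to move; the robot and the scene stay as the last step left them, time stands still between calls to the robot, and variables do not carry over. Pictures are saved under pics/ and viewed, and the job is handed in when it is done.

Besides the shell and the picture viewer there is one more tool, called after ">>>" as name(argument=value, ...) on one line, values as JSON. send_rows: Moves the arm, as the interface text tells. Its arguments: {"type":"object","properties":{"targets":{"type":"array","items":{"type":"object","properties":{"translation":{"type":"array","items":{"type":"number"}},"delta_rot":{"type":"array","items":{"type":"number"}},"grip":{"type":"number"}}}},"grip_force":{"type":"number"}},"required":["targets"]}

```bash
mkdir -p pics; ls; python3 - <<'E'
from rig import telemetry, vision, bot
import cv2,numpy as np
s=telemetry.observe(); print(s)
for n in ("scene","top"):
    f=vision.grab_frame(n); cv2.imwrite(f"pics/{n}0.png",f["frame"]); print(n,f["fx"],f["fy"],f["cx"],f["cy"],np.round(f["extrinsics"],4).tolist())
    np.savez(f"{n}0.npz",**f)
E
```

```text
pics
{'clock': 0.0, 'q': array([ 1.09419473e+00,  2.59342709e-01,  1.53610078e+00,  4.59037806e-06,
        1.34796876e+00, -2.02817874e-01]), 'dq': array([ 5.68219251e-05, -4.56964892e-04, -9.96934951e-04, -8.21057498e-04,
        7.06909111e-04,  1.74995240e-03]), 'joint_efforts': array([-5.39260000e-04, -4.46035337e+01, -2.90567672e+01, -2.65014496e-04,
        1.19402044e-02,  1.88413679e-05]), 'tcp_pos': array([148.44647364, 529.04331893, 230.46773284]), 'eef_rot': array([ 0.21357681,  1.56070225, -0.21627647]), 'ft_force': array([-0.59564299, -0.4288305 ,  0.43693927]), 'moment': array([ 0.02733461, -0.02971304,  0.01736615]), 'grip_width': 0.9983887974391538}
scene 411.97818529211196 411.97818529211196 316.99400905266117 198.66195416418051 [[0.5704, 0.8212, 0.0135, -300.0928], [0.4519, -0.3001, -0.84, -163.0841], [-0.6858, 0.4853, -0.5423, 1557.7439], [0.0, 0.0, 0.0, 1.0]]
top 500.4263850385387 500.4263850385387 316.4076323257106 198.78791715242414 [[0.0236, -0.9997, 0.01, -42.9855], [-0.9943, -0.0246, -0.1042, 579.5217], [0.1044, -0.0075, -0.9945, 1204.3883], [0.0, 0.0, 0.0, 1.0]]
```

View pics/scene0.png

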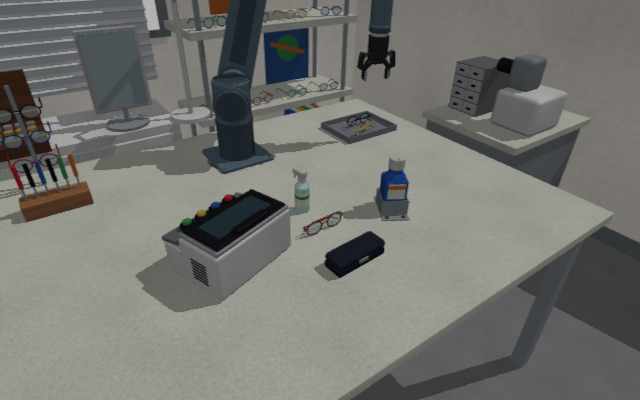

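View pics/top0.png

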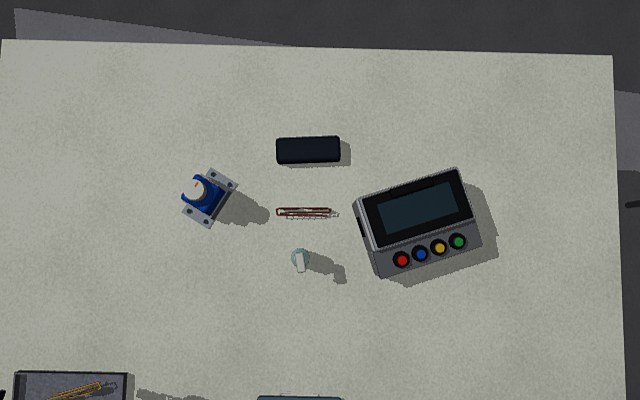

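The top view shows the keys at about (402,260), (421,254), (440,248) and (458,242), and the white cap at about (198,188). The scene view shows the same items. Next I'll measure them in both views.

```bash
cat > h.py <<'E'
import numpy as np,cv2
def ld(n):
    return dict(np.load(n))
def ray(f,u,v):
    E=f["extrinsics"];R=E[:3,:3];t=E[:3,3]
    c=-R.T@t; d=R.T@np.array([(u-f["cx"])/f["fx"],(v-f["cy"])/f["fy"],1]); return c,d/np.linalg.norm(d)
def onz(f,u,v,z):
    c,d=ray(f,u,v); return c+d*(z-c[2])/d[2]
def tri(a,b):
    (c1,d1),(c2,d2)=a,b
    s=np.linalg.lstsq(np.c_[d1,-d2],c2-c1,rcond=None)[0]
    p,q=c1+s[0]*d1,c2+s[1]*d2; return (p+q)/2,np.linalg.norm(p-q)
def proj(f,p):
    q=f["extrinsics"][:3]@np.r_[p,1]; return f["fx"]*q[0]/q[2]+f["cx"],f["fy"]*q[1]/q[2]+f["cy"]
E
python3 - <<'E'
from h import *
F={n:ld(n+"0.npz") for n in("top","scene")}
rng={"red":[(0,8),(172,180)],"blue":[(100,125)],"yellow":[(18,32)],"green":[(45,80)]}
box={"top":(380,230,480,275),"scene":(175,188,245,232)}
C={}
for n,f in F.items():
    x0,y0,x1,y1=box[n]; h=cv2.cvtColor(f["frame"],cv2.COLOR_BGR2HSV)
    for k,rs in rng.items():
        m=np.zeros(h.shape[:2],np.uint8)
        for a,b in rs: m|=cv2.inRange(h,(a,130,80),(b,255,255))
        mm=np.zeros_like(m); mm[y0:y1,x0:x1]=m[y0:y1,x0:x1]
        nn,l,st,ce=cv2.connectedComponentsWithStats(mm)
        i=1+np.argmax(st[1:,4]); C[n,k]=ce[i]; print(n,k,st[i],ce[i].round(1))
for k in rng:
    print(k,onz(F["top"],*C["top",k],131).round(1),onz(F["scene"],*C["scene",k],131).round(1),[np.round(q,1) for q in tri(ray(F["top"],*C["top",k]),ray(F["scene"],*C["scene",k]))])
for n,(x0,y0,x1,y1),s in(("top",(170,160,250,235),8),("scene",(360,145,430,225),8)):
    cv2.imwrite(f"pics/c_{n}.png",cv2.resize(F[n]["frame"][y0:y1,x0:x1],None,fx=s,fy=s,interpolation=cv2.INTER_CUBIC))
cv2.imwrite("pics/k_scene.png",cv2.resize(F["scene"]["frame"][180:290,155:300],None,fx=5,fy=5,interpolation=cv2.INTER_CUBIC))
E
```

```text
top red [398 256   9   9  70] [401.9 260. ]
top blue [416 250  10   9  68] [420.8 253.8]
top yellow [435 243  10  10  74] [439.4 247.5]
top green [455 237   8   9  59] [458.5 241.3]
scene red [224 195   8   5  34] [227.9 197. ]
scene blue [211 202   8   6  36] [214.8 204.5]
scene yellow [197 210   9   6  44] [201.  212.6]
scene green [183 219   8   5  31] [186.6 220.8]
red [ 436.8 -223.1  131. ] [ 443.8 -227.3  131. ] [array([ 436.6, -224.3,  126. ]), np.float64(0.6)]
blue [ 451.5 -265.4  131. ] [ 458.  -269.6  131. ] [array([ 451.3, -266.9,  126.3]), np.float64(0.9)]
yellow [ 466.5 -307.3  131. ] [ 473.  -311.9  131. ] [array([ 466.3, -309.2,  126. ]), np.float64(1.4)]
green [ 481.5 -350.4  131. ] [ 486.7 -353.   131. ] [array([ 481.5, -351.6,  127.3]), np.float64(0.2)]
```

View pics/c_top.png

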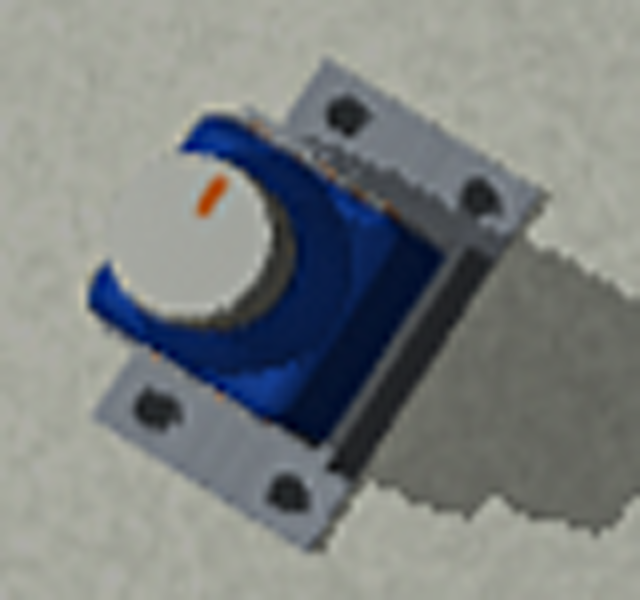

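View pics/c_scene.png

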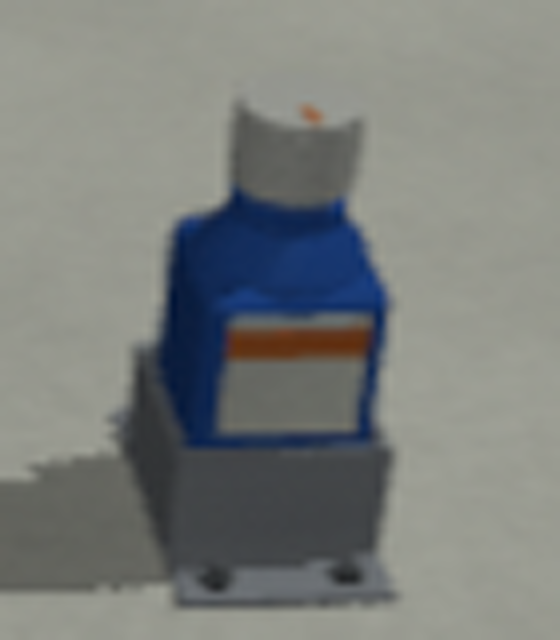

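View pics/k_scene.png

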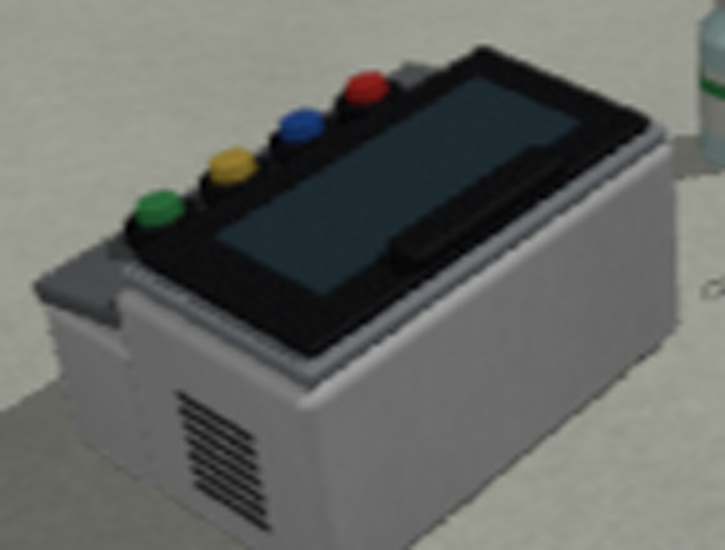

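Keys triangulate consistently, with 44.7 mm spacing and a cleaner yaw of about 0.336. Next I'll measure the cap and work out the moves.

```bash
cat >> h.py <<'E'
from scipy.spatial.transform import Rotation as Ro
def plan(s,pos,jawdir=None):
    R=Ro.from_rotvec(s["eef_rot"]); M=R.as_matrix()
    print("pos",s["tcp_pos"].round(1),"x",M[:,0].round(3),"y",M[:,1].round(3),"q",s["q"].round(2),"w",round(s["grip_width"],3),"F",s["ft_force"].round(1),"t",round(s["clock"],2))
    print("shift tool(cur)",(M.T@(np.array(pos)-s["tcp_pos"])).round(1))
    if jawdir is not None:
        for sg in(1,-1):
            y=sg*np.array([jawdir[0],jawdir[1],0.]);y/=np.linalg.norm(y);x=np.array([0,0,-1.]);T=np.c_[x,y,np.cross(x,y)]
            print("rotvec tool",Ro.from_matrix(M.T@T).as_rotvec().round(3),"shift in new axes",(T.T@(np.array(pos)-s["tcp_pos"])).round(1))
E
python3 - <<'E'
from h import *
from rig import telemetry
F={n:ld(n+"0.npz") for n in("top","scene")}
f=F["top"];h=cv2.cvtColor(f["frame"],cv2.COLOR_BGR2HSV)
m=np.zeros(h.shape[:2],np.uint8); b=cv2.inRange(f["frame"],(140,140,140),(255,255,255)); m[175:202,183:206]=b[175:202,183:206]
# cap top bright disc
for r in h[176:204:3,180:210:2]: print(' '.join('%3d'%v for v in r[:,2]))
E
```

```text
164 168 169 168 168 170 180 129 131 105  84 105 129 127 132
163 166 165 171 172 160 151 152 140  91  90  88  71  75 146
171 173 169 169 167 165 167 169 167 169 163  55  79  76  66
172 168 166 168 167 166 167 164 168 170 166 169  46  72  67
169 172 168 167 167 167 165 166 167 164 164 172  44  52  71
166 175 170 167 167 166 166 166 165 163 164 170  55  61  75
171 117 149 170 167 165 165 165 163 164 170  97  55  49  75
179 113 139 126 180 169 166 166 169 178  63  58  50  74  74
171 148  85 116  82  93  69  66  50  56  62  70  73  71  71
172 172 170 141 117  87  85  86  83  81  75  67  68  66  67
```

```bash
python3 - <<'E'
from h import *
f=ld("scene0.npz")
h=cv2.cvtColor(f["frame"],cv2.COLOR_BGR2HSV)
for r in f["frame"][150:175,385:410:2]: print(' '.join('%3d'%v[0] for v in r),' | ',' '.join('%3d'%v[2] for v in r))
E
```

```text
143 143 144 143 145 144 144 143 142 144 145 146 145  |  152 151 151 151 153 153 153 151 151 152 153 154 153
144 142 143 143 144 144 144 142 142 144 144 144 143  |  152 150 151 151 152 152 152 150 151 151 153 152 151
143 144 143 142 142 143 142 143 145 144 144 144 142  |  151 152 151 151 151 150 150 151 153 153 152 153 150
144 143 143 142 142 141 140 141 142 143 142 143 143  |  151 152 151 151 150 149 149 149 150 151 151 151 150
142 143 143 143 143 143 143 142 143 142 142 143 142  |  149 151 151 149 148 148 147 148 150 150 149 150 150
142 144 139 146 143 143 144 143 143 142 141 144 140  |  149 152 146 151 148 147 148 148 149 148 149 152 148
142 143 141 144 143 144 144 144 144 144 142 143 141  |  150 151 148 148 148 148 148 149 149 150 149 150 150
143 145 129 144 144 143 144 144 145 145 143 141 142  |  151 153 135 148 148 148 148 148 149 149 149 149 150
143 146 112 135 144 144 123 124 144 145 144 142 142  |  151 153 117 140 148 148 149 149 149 150 150 150 149
146 146 108 100 139 144 127  78 145 145 136 142 141  |  154 154 113 104 144 149 141 150 150 149 142 149 149
145 143  97  88 105 
[... 899 characters left out ...]
 151 154  56  92  96  97  94  93  93 112 152 153 153
143 144  75  86  93  93  92  89  93 125 144 145 145  |  151 152  23  65  96  97  95  91  96 117 152 153 153
142 123  69  81  84  89  86  87 105 128 145 146 145  |  149 120  12  27  47  71  76  70  57 114 153 154 154
117  81  72  80  84  80  79  80  99 122 145 144 142  |  109  48  16  15  20  30  32  30  25 112 154 152 150
 92  76  77  79  80  79  80  77  85 109 145 143 141  |   43  15  14  16  15  14  15  15  17  74 153 151 149
 76  80  86  84  82  79  78  79  91 114 136 144 143  |   17  16  17  16  18  15  14  17  19  34 130 152 151
 75  83  89  92  88  85  87  96 111 114 129 143 145  |   14  16  17  20  19  16  18  20  22  25 114 151 152
```

```bash
python3 - <<'E'
from h import *
from scipy.optimize import least_squares
from scipy.ndimage import map_coordinates
from rig import telemetry
f=ld("top0.npz"); g=cv2.cvtColor(f["frame"],cv2.COLOR_BGR2HSV)[:,:,2].astype(float)
b=f["frame"][:,:,2].astype(float)
c0=np.array([193.5,189.5]); P=[]
rs=np.arange(7,15,.1)
for a in np.deg2rad(np.arange(0,360,5)):
    pr=map_coordinates(b,[c0[1]+rs*np.sin(a),c0[0]+rs*np.cos(a)],order=1)
    i=np.argmax(pr<125)
    if pr[i]<125 and i>0: P.append((c0+rs[i]*np.array([np.cos(a),np.sin(a)])).tolist()+[np.rad2deg(a),rs[i]])
P=np.array(P); print(P[:,2:].round(1).tolist())
z=np.array([onz(f,u,v,175) for u,v in P[:,:2]])
r=least_squares(lambda p:np.hypot(z[:,0]-p[0],z[:,1]-p[1])-23,z[:,:2].mean(0),loss='soft_l1',f_scale=1)
print("cap fixed r",r.x.round(1),np.abs(r.fun).mean().round(2))
r3=least_squares(lambda p:np.hypot(z[:,0]-p[0],z[:,1]-p[1])-p[2],[*z[:,:2].mean(0),23],loss='soft_l1')
print("free r",r3.x.round(1))
print("bracket corners",[onz(f,170+u/8-.5+.06,160+v/8-.5+.06,3)[:2].round(1).tolist() for u,v in((330,58),(548,192),(318,552),(97,415))], onz(f,170+323/8-.44,160+304/8-.44,3).round(1))
fs=ld("scene0.npz")
print("scene cap axis ray vs z165:",onz(fs,396.8,160,175).round(1), "proj fit:",proj(fs,[*r.x,175]),proj(fs,[*r.x,143]))
s=telemetry.observe()
plan(s,[437,-223,160],[-.33,.944])
E
```

```text
[[0.0, 9.8], [5.0, 9.7], [10.0, 9.6], [15.0, 9.4], [20.0, 9.4], [25.0, 9.4], [30.0, 9.3], [35.0, 9.3], [40.0, 9.2], [45.0, 9.2], [50.0, 9.2], [55.0, 9.3], [60.0, 9.6], [65.0, 9.4], [70.0, 9.3], [75.0, 9.5], [80.0, 9.7], [85.0, 9.6], [90.0, 9.6], [95.0, 9.7], [100.0, 9.7], [105.0, 9.9], [110.0, 10.1], [115.0, 10.0], [120.0, 10.1], [125.0, 10.2], [130.0, 10.3], [135.0, 10.2], [140.0, 10.3], [145.0, 10.6], [150.0, 10.5], [155.0, 10.5], [160.0, 10.6], [165.0, 10.7], [265.0, 10.8], [270.0, 10.7], [275.0, 10.6], [280.0, 10.3], [285.0, 10.4], [290.0, 10.4], [295.0, 10.4], [300.0, 10.2], [305.0, 10.4], [310.0, 10.3], [315.0, 10.2], [320.0, 10.3], [325.0, 10.1], [330.0, 10.1], [335.0, 10.0], [340.0, 9.7], [345.0, 9.7], [350.0, 9.9], [355.0, 9.9]]
cap fixed r [580.4 241.9] 0.55
free r [580.  241.2  22.2]
bracket corners [[658.1, 240.3], [617.1, 169.7], [501.8, 236.9], [543.0, 308.1]] [579.8 238.9   3. ]
scene cap axis ray vs z165: [593.6 225.  175. ] proj fit: (np.float64(397.8538635531967), np.float64(156.70910054983815)) (np.float64(396.5357756514255), np.float64(166.54865941736398))
pos [148.5 529.1 230.5] x [-0.001 -0.001 -1.   ] y [ 0.27   0.963 -0.002] q [ 1.09  0.26  1.54 -0.    1.35 -0.2 ] w 0.996 F [-0.2 -0.3  0.5] t 0.1
shift tool(cur) [  71.4 -646.   481.1]
rotvec tool [-0.61  -0.001  0.001] shift in new axes [  70.5 -805.2   24.2]
rotvec tool [2.532e+00 2.000e-03 1.000e-03] shift in new axes [ 70.5 805.2 -24.2]
```

>>> send_rows(targets=[{"translation": [0, 0, 0], "delta_rot": [-0.122, 0, 0], "grip": 1}, {"translation": [0, 0, 0], "delta_rot": [-0.122, 0, 0], "grip": 1}, {"translation": [0, 0, 0], "delta_rot": [-0.122, 0, 0], "grip": 1}, {"translation": [0, 0, 0], "delta_rot": [-0.122, 0, 0], "grip": 1}, {"translation": [0, 0, 0], "delta_rot": [-0.122, 0, 0], "grip": 1}, {"translation": [0, -32, 1], "delta_rot": [0, 0, 0], "grip": 1}, {"translation": [0, -32, 1], "delta_rot": [0, 0, 0], "grip": 1}, {"translation": [0, -32, 1], "delta_rot": [0, 0, 0], "grip": 1}, {"translation": [0, -32, 1], "delta_rot": [0, 0, 0], "grip": 1}, {"translation": [0, -32, 1], "delta_rot": [0, 0, 0], "grip": 1}], grip_force=40)

```text
clock: 0.93
tcp_pos: [206.1, 378.6, 230.8]
eef_rot: [-0.265, 1.555, 0.264]
ft_force: [1.1, -0.3, 0.8]
grip_width: -0.0
```

>>> send_rows(targets=[{"translation": [0, -32, 1], "delta_rot": [0, 0, 0], "grip": 1}, {"translation": [0, -32, 1], "delta_rot": [0, 0, 0], "grip": 1}, {"translation": [0, -32, 1], "delta_rot": [0, 0, 0], "grip": 1}, {"translation": [0, -32, 1], "delta_rot": [0, 0, 0], "grip": 1}, {"translation": [0, -32, 1], "delta_rot": [0, 0, 0], "grip": 1}, {"translation": [0, -32, 1], "delta_rot": [0, 0, 0], "grip": 1}, {"translation": [0, -32, 1], "delta_rot": [0, 0, 0], "grip": 1}, {"translation": [0, -32, 1], "delta_rot": [0, 0, 0], "grip": 1}, {"translation": [0, -32, 1], "delta_rot": [0, 0, 0], "grip": 1}, {"translation": [0, -32, 1], "delta_rot": [0, 0, 0], "grip": 1}])

```text
clock: 1.77
tcp_pos: [321.1, 79.9, 231.2]
eef_rot: [-0.264, 1.555, 0.264]
ft_force: [0.5, -0.1, 0.6]
grip_width: -0.0
```

```bash
python3 - <<'E'
from h import *
from rig import telemetry
plan(telemetry.observe(),[437,-223,160],[-.33,.944])
E
```

```text
pos [321.1  79.9 231.2] x [ 0.  0. -1.] y [-0.33   0.944  0.   ] q [-0.1  -0.16  1.98  0.    1.32 -2.  ] w -0.0 F [ 0.5 -0.1  0.6] t 1.77
shift tool(cur) [  71.2 -324.1    9.5]
rotvec tool [-0.  0. -0.] shift in new axes [  71.2 -324.1    9.4]
rotvec tool [ 3.141 -0.    -0.   ] shift in new axes [ 71.2 324.1  -9.4]
```

>>> send_rows(targets=[{"translation": [0, -32.4, 1], "delta_rot": [0, 0, 0], "grip": 1}, {"translation": [0, -32.4, 1], "delta_rot": [0, 0, 0], "grip": 1}, {"translation": [0, -32.4, 1], "delta_rot": [0, 0, 0], "grip": 1}, {"translation": [0, -32.4, 1], "delta_rot": [0, 0, 0], "grip": 1}, {"translation": [0, -32.4, 1], "delta_rot": [0, 0, 0], "grip": 1}, {"translation": [0, -32.4, 1], "delta_rot": [0, 0, 0], "grip": 1}, {"translation": [0, -32.4, 1], "delta_rot": [0, 0, 0], "grip": 1}, {"translation": [0, -32.4, 1], "delta_rot": [0, 0, 0], "grip": 1}, {"translation": [0, -32.4, 1], "delta_rot": [0, 0, 0], "grip": 1}, {"translation": [0, -32.4, 0.4], "delta_rot": [0, 0, 0], "grip": 1}])

```text
clock: 2.6
tcp_pos: [437.1, -222.9, 230.9]
eef_rot: [-0.263, 1.555, 0.264]
ft_force: [-0.4, -0.2, 0.4]
grip_width: -0.004
```

>>> send_rows(targets=[{"translation": [20, 0, 0], "delta_rot": [0, 0, 0], "grip": 1}, {"translation": [20, 0, 0], "delta_rot": [0, 0, 0], "grip": 1}, {"translation": [20, 0, 0], "delta_rot": [0, 0, 0], "grip": 1}, {"translation": [20, 0, 0], "delta_rot": [0, 0, 0], "grip": 1}, {"translation": [5, 0, 0], "delta_rot": [0, 0, 0], "grip": 1}, {"translation": [5, 0, 0], "delta_rot": [0, 0, 0], "grip": 1}, {"translation": [0, 0, 0], "delta_rot": [0, 0, 0], "grip": 1}, {"translation": [0, 0, 0], "delta_rot": [0, 0, 0], "grip": 1}, {"translation": [0, 0, 0], "delta_rot": [0, 0, 0], "grip": 1}, {"translation": [0, 0, 0], "delta_rot": [0, 0, 0], "grip": 1}])

```text
clock: 3.43
tcp_pos: [437.6, -221.8, 142.4]
eef_rot: [-0.265, 1.553, 0.263]
ft_force: [-0.3, -0.1, -0.5]
grip_width: -0.001
```

```bash
python3 - <<'E'
from h import *
from rig import telemetry,vision
plan(telemetry.observe(),[437,-223,131],[-.33,.944])
for n in("top","scene"):
    f=vision.grab_frame(n); a=f["frame"]; a=a[200:300,350:500] if n=="top" else a[150:260,150:300]
    cv2.imwrite(f"pics/k1_{n}.png",cv2.resize(a,None,fx=5,fy=5))
E
```

```text
pos [ 437.6 -221.8  142.4] x [ 0.002 -0.001 -1.   ] y [-0.33   0.944 -0.002] q [-0.7   0.23  1.8  -0.    1.1  -2.6 ] w -0.001 F [-0.3 -0.1 -0.5] t 3.43
shift tool(cur) [11.4 -0.9 -0.9]
rotvec tool [0.    0.001 0.002] shift in new axes [11.4 -0.9 -0.9]
rotvec tool [-3.142e+00 -3.000e-03  2.000e-03] shift in new axes [11.4  0.9  0.9]
```

View pics/k1_top.png

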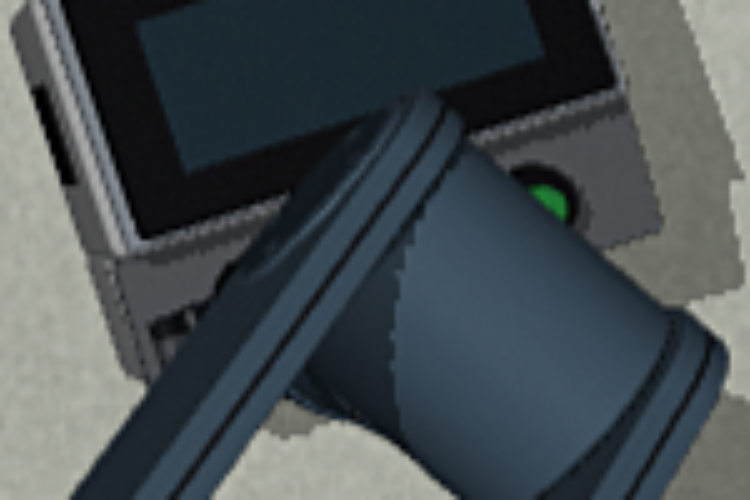

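View pics/k1_scene.png

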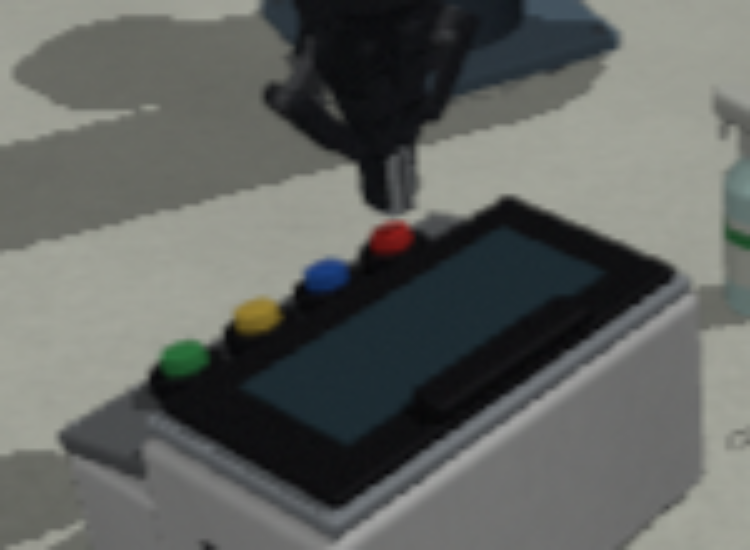

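The top view is mostly blocked by the arm. The scene view shows the closed tip just above the red key (crop 392,235). I'll descend gently while watching the force.

>>> send_rows(targets=[{"translation": [1, -0.5, -0.5], "delta_rot": [0, 0, 0], "grip": 1}, {"translation": [1, -0.4, -0.4], "delta_rot": [0, 0, 0], "grip": 1}, {"translation": [1, 0, 0], "delta_rot": [0, 0, 0], "grip": 1}, {"translation": [1, 0, 0], "delta_rot": [0, 0, 0], "grip": 1}, {"translation": [1, 0, 0], "delta_rot": [0, 0, 0], "grip": 1}, {"translation": [1, 0, 0], "delta_rot": [0, 0, 0], "grip": 1}, {"translation": [1, 0, 0], "delta_rot": [0, 0, 0], "grip": 1}, {"translation": [1, 0, 0], "delta_rot": [0, 0, 0], "grip": 1}, {"translation": [1, 0, 0], "delta_rot": [0, 0, 0], "grip": 1}, {"translation": [0, 0, 0], "delta_rot": [0, 0, 0], "grip": 1}])

```text
clock: 4.37
tcp_pos: [436.5, -222.5, 132.3]
eef_rot: [-0.264, 1.554, 0.264]
ft_force: [-0.7, 0.6, 1.4]
grip_width: 0.001
```

>>> send_rows(targets=[{"translation": [0.5, 0, 0], "delta_rot": [0, 0, 0], "grip": 1}, {"translation": [0.5, 0, 0], "delta_rot": [0, 0, 0], "grip": 1}, {"translation": [0.5, 0, 0], "delta_rot": [0, 0, 0], "grip": 1}, {"translation": [0.5, 0, 0], "delta_rot": [0, 0, 0], "grip": 1}, {"translation": [0.5, 0, 0], "delta_rot": [0, 0, 0], "grip": 1}, {"translation": [0.5, 0, 0], "delta_rot": [0, 0, 0], "grip": 1}, {"translation": [0.5, 0, 0], "delta_rot": [0, 0, 0], "grip": 1}, {"translation": [0.5, 0, 0], "delta_rot": [0, 0, 0], "grip": 1}, {"translation": [0, 0, 0], "delta_rot": [0, 0, 0], "grip": 1}, {"translation": [0, 0, 0], "delta_rot": [0, 0, 0], "grip": 1}])

```text
clock: 5.2
tcp_pos: [436.7, -222.7, 128.5]
eef_rot: [-0.264, 1.554, 0.263]
ft_force: [0.3, 1.0, 3.2]
grip_width: -0.001
```

>>> send_rows(targets=[{"translation": [0.5, 0, 0], "delta_rot": [0, 0, 0], "grip": 1}, {"translation": [0.5, 0, 0], "delta_rot": [0, 0, 0], "grip": 1}, {"translation": [0, 0, 0], "delta_rot": [0, 0, 0], "grip": 1}, {"translation": [0, 0, 0], "delta_rot": [0, 0, 0], "grip": 1}, {"translation": [0, 0, 0], "delta_rot": [0, 0, 0], "grip": 1}, {"translation": [0, 0, 0], "delta_rot": [0, 0, 0], "grip": 1}, {"translation": [0, 0, 0], "delta_rot": [0, 0, 0], "grip": 1}, {"translation": [0, 0, 0], "delta_rot": [0, 0, 0], "grip": 1}, {"translation": [0, 0, 0], "delta_rot": [0, 0, 0], "grip": 1}, {"translation": [0, 0, 0], "delta_rot": [0, 0, 0], "grip": 1}])

```text
clock: 6.03
tcp_pos: [436.7, -222.8, 127.8]
eef_rot: [-0.264, 1.554, 0.263]
ft_force: [1.6, 1.9, 7.0]
grip_width: -0.0
```

>>> send_rows(targets=[{"translation": [0.5, 0, 0], "delta_rot": [0, 0, 0], "grip": 1}, {"translation": [0, 0, 0], "delta_rot": [0, 0, 0], "grip": 1}, {"translation": [0, 0, 0], "delta_rot": [0, 0, 0], "grip": 1}, {"translation": [0, 0, 0], "delta_rot": [0, 0, 0], "grip": 1}, {"translation": [0, 0, 0], "delta_rot": [0, 0, 0], "grip": 1}, {"translation": [0, 0, 0], "delta_rot": [0, 0, 0], "grip": 1}, {"translation": [0, 0, 0], "delta_rot": [0, 0, 0], "grip": 1}, {"translation": [0, 0, 0], "delta_rot": [0, 0, 0], "grip": 1}, {"translation": [0, 0, 0], "delta_rot": [0, 0, 0], "grip": 1}, {"translation": [0, 0, 0], "delta_rot": [0, 0, 0], "grip": 1}])

```text
clock: 6.87
tcp_pos: [436.8, -222.8, 127.7]
eef_rot: [-0.265, 1.554, 0.263]
ft_force: [0.2, 2.0, 10.1]
grip_width: -0.001
```

```bash
python3 - <<'E'
from h import *
from rig import telemetry,vision
plan(telemetry.observe(),[451.5,-265.4,150],[-.33,.944])
f=vision.grab_frame("scene"); a=f["frame"][150:260,150:300]
cv2.imwrite(f"pics/k2.png",cv2.resize(a,None,fx=5,fy=5))
E
```

```text
pos [ 436.8 -222.8  127.7] x [ 0.001 -0.001 -1.   ] y [-0.33   0.944 -0.001] q [-0.7   0.25  1.82  0.    1.07 -2.61] w -0.001 F [ 0.2  2.  10.1] t 6.87
shift tool(cur) [-22.2 -45.1  -0.1]
rotvec tool [-0.     0.001  0.001] shift in new axes [-22.3 -45.1  -0.2]
rotvec tool [ 3.142e+00  2.000e-03 -1.000e-03] shift in new axes [-22.3  45.1   0.2]
```

View pics/k2.png

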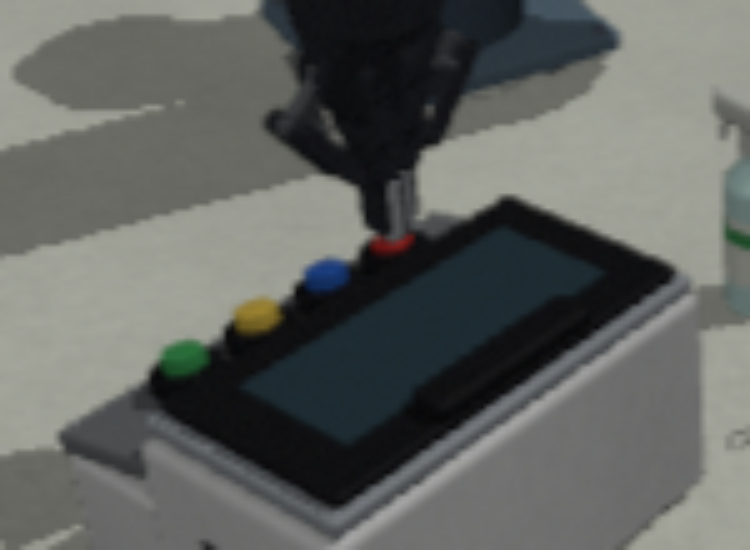

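Red is sunk and at its stop: 10 N for 0.1 mm of motion. On to blue.

>>> send_rows(targets=[{"translation": [-8, 0, 0], "delta_rot": [0, 0, 0], "grip": 1}, {"translation": [-8, 0, 0], "delta_rot": [0, 0, 0], "grip": 1}, {"translation": [0, -15, 0], "delta_rot": [0, 0, 0], "grip": 1}, {"translation": [0, -15, 0], "delta_rot": [0, 0, 0], "grip": 1}, {"translation": [0, -15, 0], "delta_rot": [0, 0, 0], "grip": 1}, {"translation": [4, 0, 0], "delta_rot": [0, 0, 0], "grip": 1}, {"translation": [4, 0, 0], "delta_rot": [0, 0, 0], "grip": 1}, {"translation": [2, 0, 0], "delta_rot": [0, 0, 0], "grip": 1}, {"translation": [1, 0, 0], "delta_rot": [0, 0, 0], "grip": 1}, {"translation": [1, 0, 0], "delta_rot": [0, 0, 0], "grip": 1}])

```text
clock: 7.75
tcp_pos: [450.7, -264.2, 130.6]
eef_rot: [-0.264, 1.555, 0.265]
ft_force: [-1.1, 0.3, 2.3]
grip_width: -0.003
```

>>> send_rows(targets=[{"translation": [1, 0, 0], "delta_rot": [0, 0, 0], "grip": 1}, {"translation": [1, 0, 0], "delta_rot": [0, 0, 0], "grip": 1}, {"translation": [1, 0, 0], "delta_rot": [0, 0, 0], "grip": 1}, {"translation": [0.5, 0, 0], "delta_rot": [0, 0, 0], "grip": 1}, {"translation": [0, 0, 0], "delta_rot": [0, 0, 0], "grip": 1}, {"translation": [0, 0, 0], "delta_rot": [0, 0, 0], "grip": 1}, {"translation": [0, 0, 0], "delta_rot": [0, 0, 0], "grip": 1}, {"translation": [0, 0, 0], "delta_rot": [0, 0, 0], "grip": 1}, {"translation": [0, 0, 0], "delta_rot": [0, 0, 0], "grip": 1}, {"translation": [0, 0, 0], "delta_rot": [0, 0, 0], "grip": 1}])

```text
clock: 8.58
tcp_pos: [451.3, -264.3, 127.8]
eef_rot: [-0.263, 1.554, 0.265]
ft_force: [-2.2, 4.0, 6.4]
grip_width: -0.0
```

>>> send_rows(targets=[{"translation": [0.5, 0, 0], "delta_rot": [0, 0, 0], "grip": 1}, {"translation": [0.5, 0, 0], "delta_rot": [0, 0, 0], "grip": 1}, {"translation": [0, 0, 0], "delta_rot": [0, 0, 0], "grip": 1}, {"translation": [0, 0, 0], "delta_rot": [0, 0, 0], "grip": 1}, {"translation": [0, 0, 0], "delta_rot": [0, 0, 0], "grip": 1}, {"translation": [0, 0, 0], "delta_rot": [0, 0, 0], "grip": 1}, {"translation": [0, 0, 0], "delta_rot": [0, 0, 0], "grip": 1}, {"translation": [0, 0, 0], "delta_rot": [0, 0, 0], "grip": 1}, {"translation": [0, 0, 0], "delta_rot": [0, 0, 0], "grip": 1}, {"translation": [0, 0, 0], "delta_rot": [0, 0, 0], "grip": 1}])

```text
clock: 9.42
tcp_pos: [451.3, -264.3, 127.6]
eef_rot: [-0.264, 1.554, 0.264]
ft_force: [-3.6, 5.3, 12.0]
grip_width: -0.002
```

```bash
python3 - <<'E'
from h import *
from rig import telemetry,vision
plan(telemetry.observe(),[466.5,-307.3,150],[-.33,.944])
f=vision.grab_frame("scene"); a=f["frame"][150:260,150:300]
cv2.imwrite(f"pics/k3.png",cv2.resize(a,None,fx=5,fy=5))
E
```

```text
pos [ 451.3 -264.3  127.6] x [ 0.001  0.    -1.   ] y [-0.33   0.944  0.   ] q [-0.74  0.31  1.74  0.    1.09 -2.65] w -0.002 F [-3.6  5.3 12. ] t 9.42
shift tool(cur) [-22.4 -45.6   0.2]
rotvec tool [ 0.     0.001 -0.   ] shift in new axes [-22.4 -45.6   0.2]
rotvec tool [-3.141e+00  0.000e+00  1.000e-03] shift in new axes [-22.4  45.6  -0.2]
```

View pics/k3.png

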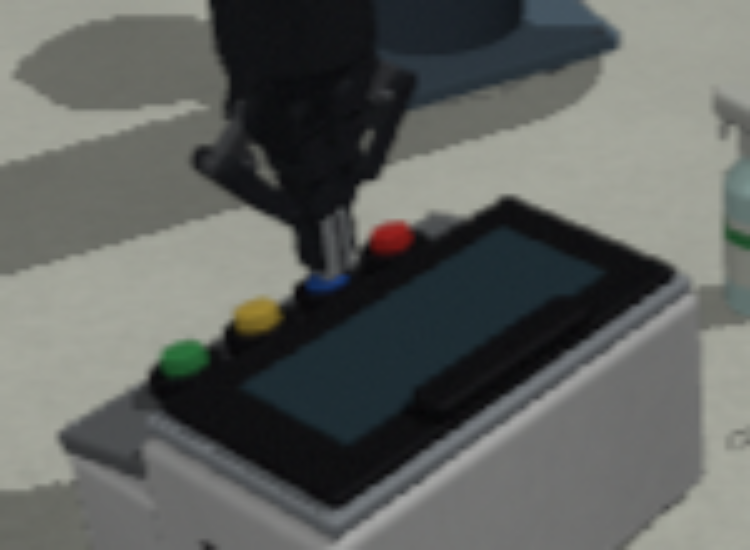

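Blue is sunk at crop (328,285), at its stop with 12 N, and red has sprung back up. Yellow is next.

>>> send_rows(targets=[{"translation": [-8, 0, 0], "delta_rot": [0, 0, 0], "grip": 1}, {"translation": [-8, 0, 0], "delta_rot": [0, 0, 0], "grip": 1}, {"translation": [0, -15, 0], "delta_rot": [0, 0, 0], "grip": 1}, {"translation": [0, -15, 0], "delta_rot": [0, 0, 0], "grip": 1}, {"translation": [0, -15, 0], "delta_rot": [0, 0, 0], "grip": 1}, {"translation": [4, 0, 0], "delta_rot": [0, 0, 0], "grip": 1}, {"translation": [4, 0, 0], "delta_rot": [0, 0, 0], "grip": 1}, {"translation": [2, 0, 0], "delta_rot": [0, 0, 0], "grip": 1}, {"translation": [1, 0, 0], "delta_rot": [0, 0, 0], "grip": 1}, {"translation": [1, 0, 0], "delta_rot": [0, 0, 0], "grip": 1}])

```text
clock: 10.3
tcp_pos: [465.9, -306.9, 130.3]
eef_rot: [-0.264, 1.555, 0.264]
ft_force: [-0.8, 1.3, 2.6]
grip_width: -0.002
```

>>> send_rows(targets=[{"translation": [1, 0, 0], "delta_rot": [0, 0, 0], "grip": 1}, {"translation": [1, 0, 0], "delta_rot": [0, 0, 0], "grip": 1}, {"translation": [1, 0, 0], "delta_rot": [0, 0, 0], "grip": 1}, {"translation": [0.5, 0, 0], "delta_rot": [0, 0, 0], "grip": 1}, {"translation": [0, 0, 0], "delta_rot": [0, 0, 0], "grip": 1}, {"translation": [0, 0, 0], "delta_rot": [0, 0, 0], "grip": 1}, {"translation": [0, 0, 0], "delta_rot": [0, 0, 0], "grip": 1}, {"translation": [0, 0, 0], "delta_rot": [0, 0, 0], "grip": 1}, {"translation": [0, 0, 0], "delta_rot": [0, 0, 0], "grip": 1}, {"translation": [0, 0, 0], "delta_rot": [0, 0, 0], "grip": 1}])

```text
clock: 11.13
tcp_pos: [466.4, -306.9, 127.8]
eef_rot: [-0.264, 1.554, 0.264]
ft_force: [-1.2, 3.4, 8.1]
grip_width: -0.001
```

```bash
python3 - <<'E'
from h import *
from rig import telemetry,vision
plan(telemetry.observe(),[580,241,240])
f=vision.grab_frame("scene"); a=f["frame"][150:260,150:300]
cv2.imwrite(f"pics/k4.png",cv2.resize(a,None,fx=5,fy=5))
E
```

```text
pos [ 466.4 -306.9  127.8] x [ 0.001  0.    -1.   ] y [-0.33   0.944 -0.   ] q [-0.78  0.36  1.66  0.    1.12 -2.69] w -0.001 F [-1.2  3.4  8.1] t 11.13
shift tool(cur) [-112.   479.7  288.2]
```

View pics/k4.png

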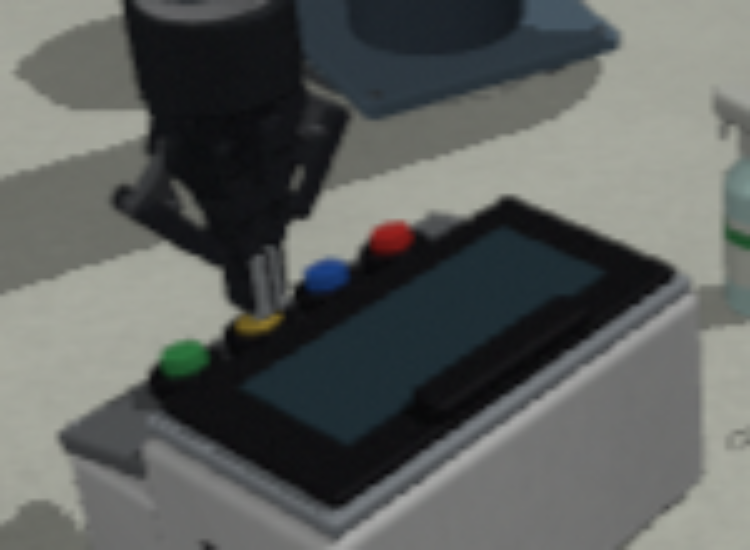

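Yellow is down at crop (258,322), with 8 N at the stop depth. One more nudge, then lift and move to the bottle.

>>> send_rows(targets=[{"translation": [0.5, 0, 0], "delta_rot": [0, 0, 0], "grip": 1}, {"translation": [0, 0, 0], "delta_rot": [0, 0, 0], "grip": 1}, {"translation": [0, 0, 0], "delta_rot": [0, 0, 0], "grip": 1}, {"translation": [-10, 0, 0], "delta_rot": [0, 0, 0], "grip": 1}, {"translation": [-22, 0, 0], "delta_rot": [0, 0, 0], "grip": 1}, {"translation": [-27, 0, 0], "delta_rot": [0, 0, 0], "grip": 1}, {"translation": [-27, 0, 0], "delta_rot": [0, 0, 0], "grip": 1}, {"translation": [-27, 0, 0], "delta_rot": [0, 0, 0], "grip": 1}, {"translation": [0, 28.2, 17], "delta_rot": [0, 0, 0], "grip": 1}, {"translation": [0, 28.2, 17], "delta_rot": [0, 0, 0], "grip": 1}])

```text
clock: 12.02
tcp_pos: [480.2, -244.5, 241.3]
eef_rot: [-0.264, 1.552, 0.258]
ft_force: [0.3, 0.2, -1.5]
grip_width: 0.002
```

>>> send_rows(targets=[{"translation": [0, 28.2, 17], "delta_rot": [0, 0, 0], "grip": 1}, {"translation": [0, 28.2, 17], "delta_rot": [0, 0, 0], "grip": 1}, {"translation": [0, 28.2, 17], "delta_rot": [0, 0, 0], "grip": 1}, {"translation": [0, 28.2, 17], "delta_rot": [0, 0, 0], "grip": 1}, {"translation": [0, 28.2, 17], "delta_rot": [0, 0, 0], "grip": 1}, {"translation": [0, 28.2, 17], "delta_rot": [0, 0, 0], "grip": 1}, {"translation": [0, 28.2, 17], "delta_rot": [0, 0, 0], "grip": 1}, {"translation": [0, 28.2, 17], "delta_rot": [0, 0, 0], "grip": 1}, {"translation": [0, 28.2, 17], "delta_rot": [0, 0, 0], "grip": 1}, {"translation": [0, 28.2, 17], "delta_rot": [0, 0, 0], "grip": 1}])

```text
clock: 12.85
tcp_pos: [546.8, 80.8, 239.3]
eef_rot: [-0.264, 1.555, 0.264]
ft_force: [1.2, -0.9, 0.1]
grip_width: -0.002
```

>>> send_rows(targets=[{"translation": [0, 28.2, 17], "delta_rot": [0, 0, 0], "grip": 0}, {"translation": [0, 28.2, 17], "delta_rot": [0, 0, 0], "grip": 0}, {"translation": [0, 28.2, 17], "delta_rot": [0, 0, 0], "grip": 0}, {"translation": [0, 28.2, 17], "delta_rot": [0, 0, 0], "grip": 0}, {"translation": [0, 28.2, 17], "delta_rot": [0, 0, 0], "grip": 0}, {"translation": [0, 0, 0], "delta_rot": [0.12, 0, 0], "grip": 0}, {"translation": [0, 0, 0], "delta_rot": [0.12, 0, 0], "grip": 0}, {"translation": [0, 0, 0], "delta_rot": [0.12, 0, 0], "grip": 0}, {"translation": [0, 0, 0], "delta_rot": [0.12, 0, 0], "grip": 0}, {"translation": [0, 0, 0], "delta_rot": [0.12, 0, 0], "grip": 0}])

```text
clock: 13.68
tcp_pos: [580.5, 240.5, 239.0]
eef_rot: [0.211, 1.561, -0.212]
ft_force: [0.2, -0.2, 0.7]
grip_width: 1.0
```

```bash
python3 - <<'E'
from h import *
from rig import telemetry,vision
plan(telemetry.observe(),[580,241,141])
f=vision.grab_frame("scene"); a=f["frame"][110:230,320:480]
cv2.imwrite(f"pics/b1.png",cv2.resize(a,None,fx=5,fy=5))
f=vision.grab_frame("top"); a=f["frame"][110:280,130:370]
cv2.imwrite(f"pics/b1t.png",cv2.resize(a,None,fx=3,fy=3))
E
```

```text
pos [580.5 240.5 239. ] x [-0.001 -0.    -1.   ] y [ 0.266  0.964 -0.001] q [ 0.22  0.4   1.32 -0.    1.43 -1.09] w 1.0 F [ 0.2 -0.2  0.7] t 13.68
shift tool(cur) [98.   0.5 -0.6]
```

View pics/b1.png

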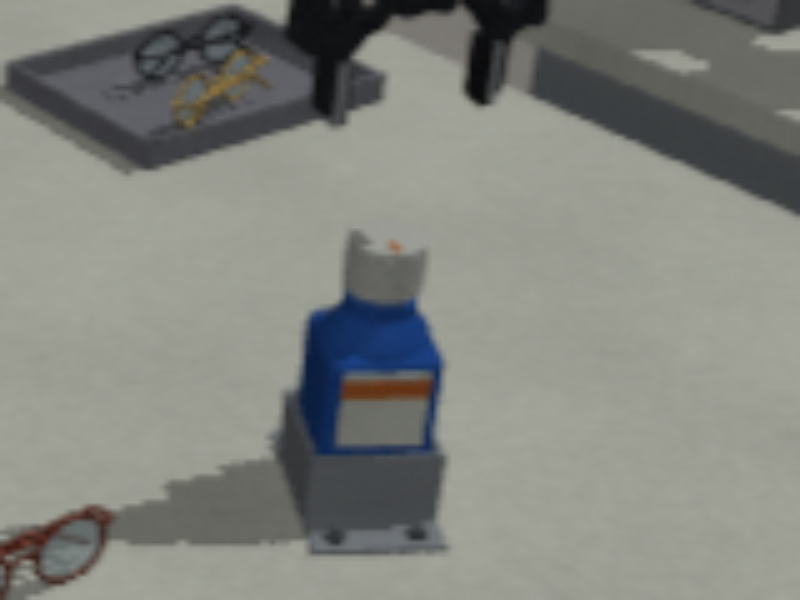

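View pics/b1t.png

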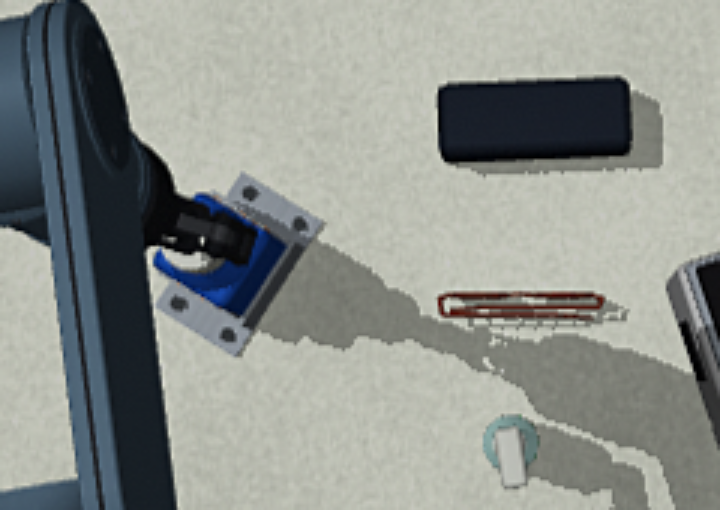

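The open gripper is centred over the cap, with the fingertips at crop (335,115) and (482,95) above the cap at (388,250). Descending, then closing.

>>> send_rows(targets=[{"translation": [16, 0, 0], "delta_rot": [0, 0, 0], "grip": 0}, {"translation": [16, 0, 0], "delta_rot": [0, 0, 0], "grip": 0}, {"translation": [16, 0, 0], "delta_rot": [0, 0, 0], "grip": 0}, {"translation": [16, 0, 0], "delta_rot": [0, 0, 0], "grip": 0}, {"translation": [13, 0, 0], "delta_rot": [0, 0, 0], "grip": 0}, {"translation": [10, 0, 0], "delta_rot": [0, 0, 0], "grip": 0}, {"translation": [7, 0, 0], "delta_rot": [0, 0, 0], "grip": 0}, {"translation": [3, 0, 0], "delta_rot": [0, 0, 0], "grip": 0}, {"translation": [0, 0, 0], "delta_rot": [0, 0, 0], "grip": 0}, {"translation": [0, 0, 0], "delta_rot": [0, 0, 0], "grip": 0}])

```text
clock: 14.62
tcp_pos: [581.1, 240.4, 142.9]
eef_rot: [0.207, 1.56, -0.206]
ft_force: [-0.2, 0.2, -0.0]
grip_width: 1.001
```

>>> send_rows(targets=[{"translation": [0, 0, 0], "delta_rot": [0, 0, 0], "grip": 1}, {"translation": [0, 0, 0], "delta_rot": [0, 0, 0], "grip": 1}, {"translation": [0, 0, 0], "delta_rot": [0, 0, 0], "grip": 1}, {"translation": [0, 0, 0], "delta_rot": [0, 0, 0], "grip": 1}, {"translation": [0, 0, 0], "delta_rot": [0, 0, 0], "grip": 1}, {"translation": [0, 0, 0], "delta_rot": [0, 0, 0], "grip": 1}, {"translation": [0, 0, 0], "delta_rot": [0, 0, 0], "grip": 1}, {"translation": [0, 0, 0], "delta_rot": [0, 0, 0], "grip": 1}, {"translation": [0, 0, 0], "delta_rot": [0, 0, 0], "grip": 1}, {"translation": [0, 0, 0], "delta_rot": [0, 0, 0], "grip": 1}], grip_force=70)

```text
clock: 15.45
tcp_pos: [581.1, 240.2, 143.2]
eef_rot: [0.207, 1.56, -0.207]
ft_force: [-0.9, -1.0, 6.4]
grip_width: 0.524
```

```bash
python3 - <<'E'
from h import *
from rig import telemetry,vision
s=telemetry.observe();plan(s,[580,241,141]);print(s["moment"])
f=vision.grab_frame("scene"); a=f["frame"][110:230,320:480]
cv2.imwrite(f"pics/b2.png",cv2.resize(a,None,fx=5,fy=5))
E
```

```text
pos [581.1 240.2 143.2] x [ 0.001 -0.    -1.   ] y [0.261 0.965 0.   ] q [ 0.22  0.46  1.46 -0.    1.22 -1.09] w 0.524 F [-0.9 -1.   6.4] t 15.45
shift tool(cur) [ 2.2  0.5 -1.2]
[-0.25944629  0.24341268  0.01676648]
```

View pics/b2.png

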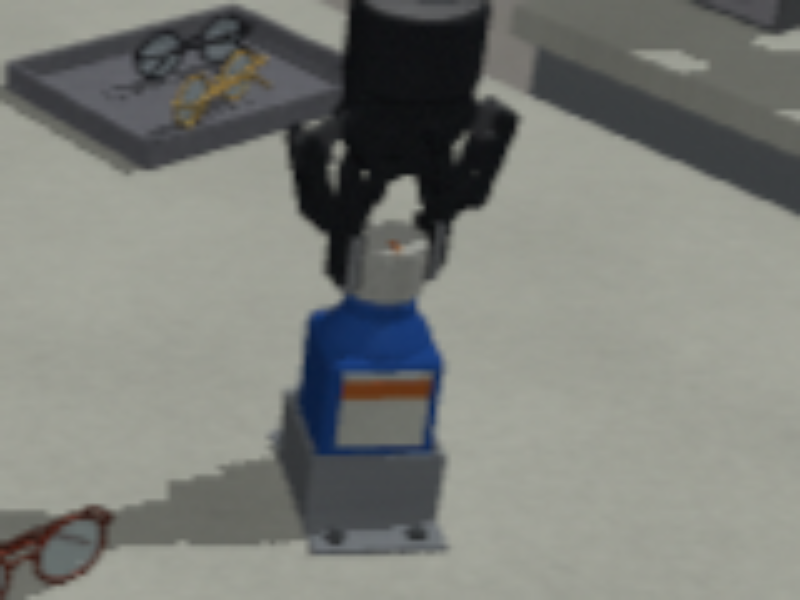

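The pads hold the cap (width 0.524, about 45 mm), with the fingers either side at crop (340,265) and (435,255). Now I'll press.

>>> send_rows(targets=[{"translation": [0.5, 0, 0], "delta_rot": [0, 0, 0], "grip": 1}, {"translation": [0.5, 0, 0], "delta_rot": [0, 0, 0], "grip": 1}, {"translation": [0.5, 0, 0], "delta_rot": [0, 0, 0], "grip": 1}, {"translation": [0.5, 0, 0], "delta_rot": [0, 0, 0], "grip": 1}, {"translation": [0.5, 0, 0], "delta_rot": [0, 0, 0], "grip": 1}, {"translation": [0.5, 0, 0], "delta_rot": [0, 0, 0], "grip": 1}, {"translation": [0.5, 0, 0], "delta_rot": [0, 0, 0], "grip": 1}, {"translation": [0.5, 0, 0], "delta_rot": [0, 0, 0], "grip": 1}, {"translation": [0, 0, 0], "delta_rot": [0, 0, 0], "grip": 1}, {"translation": [0, 0, 0], "delta_rot": [0, 0, 0], "grip": 1}], grip_force=90)

```text
clock: 16.33
tcp_pos: [581.3, 240.3, 140.2]
eef_rot: [0.207, 1.559, -0.207]
ft_force: [-2.9, -1.7, 10.3]
grip_width: 0.514
```

>>> send_rows(targets=[{"translation": [0.5, 0, 0], "delta_rot": [0, 0, 0], "grip": 1}, {"translation": [0.5, 0, 0], "delta_rot": [0, 0, 0], "grip": 1}, {"translation": [0.5, 0, 0], "delta_rot": [0, 0, 0], "grip": 1}, {"translation": [0.5, 0, 0], "delta_rot": [0, 0, 0], "grip": 1}, {"translation": [0.5, 0, 0], "delta_rot": [0, 0, 0], "grip": 1}, {"translation": [0, 0, 0], "delta_rot": [0, 0, 0], "grip": 1}, {"translation": [0, 0, 0], "delta_rot": [0, 0, 0], "grip": 1}, {"translation": [0, 0, 0], "delta_rot": [0, 0, 0], "grip": 1}, {"translation": [0, 0, 0], "delta_rot": [0, 0, 0], "grip": 1}, {"translation": [0, 0, 0], "delta_rot": [0, 0, 0], "grip": 1}])

```text
clock: 17.17
tcp_pos: [581.4, 240.4, 138.4]
eef_rot: [0.207, 1.558, -0.206]
ft_force: [-3.9, -2.1, 13.8]
grip_width: 0.519
```

The cap is down 4.8 mm with 13.8 N, so it's at the stop. Twisting anticlockwise.

>>> send_rows(targets=[{"translation": [0, 0, 0], "delta_rot": [-0.1, 0, 0], "grip": 1}, {"translation": [0, 0, 0], "delta_rot": [-0.1, 0, 0], "grip": 1}, {"translation": [0, 0, 0], "delta_rot": [-0.1, 0, 0], "grip": 1}, {"translation": [0, 0, 0], "delta_rot": [-0.1, 0, 0], "grip": 1}, {"translation": [0, 0, 0], "delta_rot": [-0.1, 0, 0], "grip": 1}, {"translation": [0, 0, 0], "delta_rot": [-0.1, 0, 0], "grip": 1}, {"translation": [0, 0, 0], "delta_rot": [0, 0, 0], "grip": 1}, {"translation": [0, 0, 0], "delta_rot": [0, 0, 0], "grip": 1}, {"translation": [0, 0, 0], "delta_rot": [0, 0, 0], "grip": 1}, {"translation": [0, 0, 0], "delta_rot": [0, 0, 0], "grip": 1}])

```text
clock: 18.0
tcp_pos: [581.7, 240.7, 138.5]
eef_rot: [-0.264, 1.551, 0.264]
ft_force: [-3.7, -1.0, 12.5]
grip_width: 0.521
```

```bash
python3 - <<'E'
from h import *
from rig import telemetry,vision
s=telemetry.observe();plan(s,[580,241,138]);print(s["moment"])
f=vision.grab_frame("scene"); a=f["frame"][110:230,320:480]
cv2.imwrite(f"pics/b3.png",cv2.resize(a,None,fx=5,fy=5))
E
```

```text
pos [581.7 240.7 138.5] x [ 0.004  0.001 -1.   ] y [-0.33   0.944 -0.   ] q [ 0.22  0.47  1.46  0.    1.21 -1.69] w 0.521 F [-3.7 -1.  12.5] t 18.0
shift tool(cur) [ 0.5  0.9 -1.5]
[-0.17657418  0.49261225  0.0861605 ]
```

View pics/b3.png

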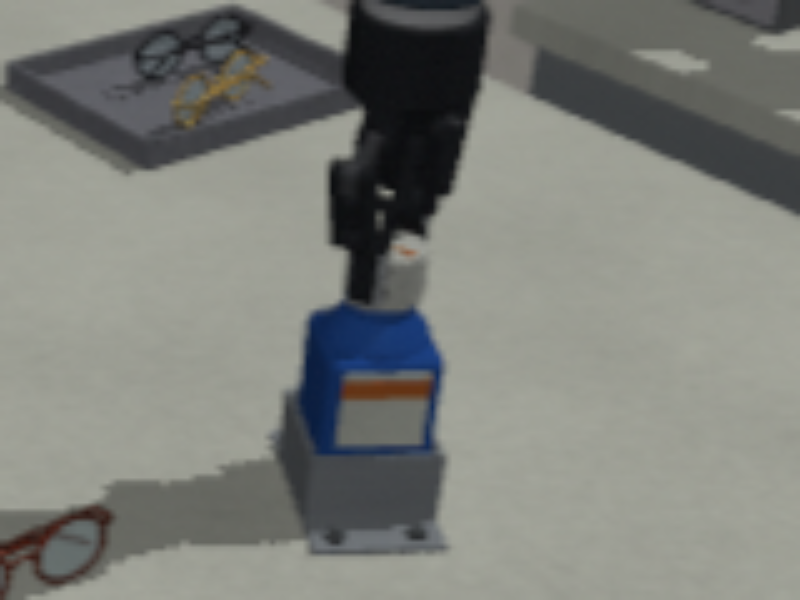

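The cap sits lower and the orange mark has moved to crop (406,250), so it is turning without slip. I'll finish the turn.

>>> send_rows(targets=[{"translation": [0, 0, 0], "delta_rot": [-0.1, 0, 0], "grip": 1}, {"translation": [0, 0, 0], "delta_rot": [-0.1, 0, 0], "grip": 1}, {"translation": [0, 0, 0], "delta_rot": [-0.1, 0, 0], "grip": 1}, {"translation": [0, 0, 0], "delta_rot": [-0.1, 0, 0], "grip": 1}, {"translation": [0, 0, 0], "delta_rot": [-0.1, 0, 0], "grip": 1}, {"translation": [0, 0, 0], "delta_rot": [-0.09, 0, 0], "grip": 1}, {"translation": [0, 0, 0], "delta_rot": [0, 0, 0], "grip": 1}, {"translation": [0, 0, 0], "delta_rot": [0, 0, 0], "grip": 1}, {"translation": [0, 0, 0], "delta_rot": [0, 0, 0], "grip": 1}, {"translation": [0, 0, 0], "delta_rot": [0, 0, 0], "grip": 1}])

```text
clock: 18.88
tcp_pos: [581.6, 240.7, 138.4]
eef_rot: [-0.723, 1.444, 0.722]
ft_force: [-3.0, 0.0, 12.7]
grip_width: 0.521
```

```bash
python3 - <<'E'
from h import *
from rig import telemetry,vision
s=telemetry.observe();plan(s,[580,241,138]);print(s["moment"])
f=vision.grab_frame("scene"); a=f["frame"][110:230,320:480]
cv2.imwrite(f"pics/b4.png",cv2.resize(a,None,fx=5,fy=5))
E
```

```text
pos [581.6 240.7 138.4] x [ 0.003  0.001 -1.   ] y [-0.8    0.601 -0.002] q [ 0.22  0.47  1.46  0.    1.21 -2.28] w 0.521 F [-3.   0.  12.7] t 18.88
shift tool(cur) [ 0.4  1.4 -0.8]
[-0.11718213  0.56323685  0.15463683]
```

View pics/b4.png

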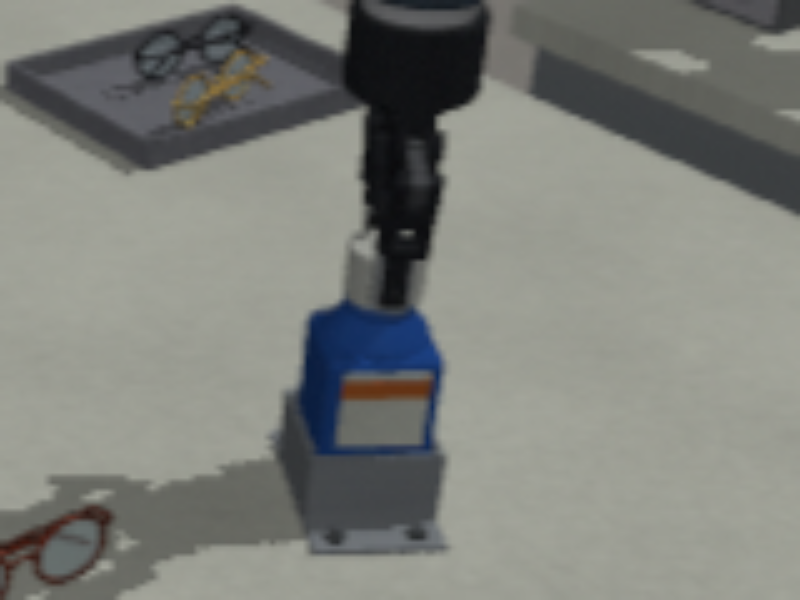

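The turn measures 1.19 rad with a low moment. I'll lift slowly and watch the force.

>>> send_rows(targets=[{"translation": [-1, 0, 0], "delta_rot": [0, 0, 0], "grip": 1}, {"translation": [-1, 0, 0], "delta_rot": [0, 0, 0], "grip": 1}, {"translation": [-1, 0, 0], "delta_rot": [0, 0, 0], "grip": 1}, {"translation": [-1, 0, 0], "delta_rot": [0, 0, 0], "grip": 1}, {"translation": [-2, 0, 0], "delta_rot": [0, 0, 0], "grip": 1}, {"translation": [-2, 0, 0], "delta_rot": [0, 0, 0], "grip": 1}, {"translation": [-2, 0, 0], "delta_rot": [0, 0, 0], "grip": 1}, {"translation": [-2, 0, 0], "delta_rot": [0, 0, 0], "grip": 1}, {"translation": [0, 0, 0], "delta_rot": [0, 0, 0], "grip": 1}, {"translation": [0, 0, 0], "delta_rot": [0, 0, 0], "grip": 1}])

```text
clock: 19.77
tcp_pos: [580.4, 240.3, 147.2]
eef_rot: [-0.723, 1.448, 0.723]
ft_force: [0.1, 0.2, -0.5]
grip_width: 0.521
```

```bash
python3 - <<'E'
from h import *
from rig import telemetry,vision
s=telemetry.observe();plan(s,[580,241,208]);print(s["moment"])
f=vision.grab_frame("scene"); a=f["frame"][110:230,320:480]
cv2.imwrite(f"pics/b5.png",cv2.resize(a,None,fx=5,fy=5))
E
```

```text
pos [580.4 240.3 147.2] x [-0.001 -0.    -1.   ] y [-0.799  0.601  0.001] q [ 0.22  0.46  1.45 -0.    1.23 -2.28] w 0.521 F [ 0.1  0.2 -0.5] t 19.77
shift tool(cur) [-60.8   0.8   0.3]
[-0.00263115 -0.00878565 -0.02578027]
```

View pics/b5.png

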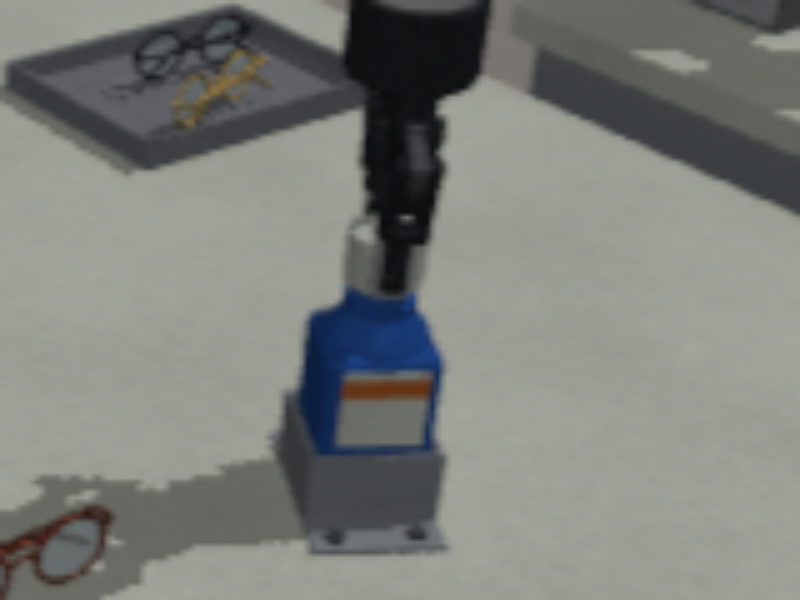

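The cap has risen and the bottle hasn't: the force is only -0.5 N. Continuing straight up until the skirt is 50 mm over the mouth (TCP about 209).

>>> send_rows(targets=[{"translation": [-4, 0, 0], "delta_rot": [0, 0, 0], "grip": 1}, {"translation": [-5, 0, 0], "delta_rot": [0, 0, 0], "grip": 1}, {"translation": [-7, 0, 0], "delta_rot": [0, 0, 0], "grip": 1}, {"translation": [-9, 0, 0], "delta_rot": [0, 0, 0], "grip": 1}, {"translation": [-10, 0, 0], "delta_rot": [0, 0, 0], "grip": 1}, {"translation": [-10, 0, 0], "delta_rot": [0, 0, 0], "grip": 1}, {"translation": [-8, 0, 0], "delta_rot": [0, 0, 0], "grip": 1}, {"translation": [-6, 0, 0], "delta_rot": [0, 0, 0], "grip": 1}, {"translation": [-3, 0, 0], "delta_rot": [0, 0, 0], "grip": 1}, {"translation": [0, 0, 0], "delta_rot": [0, 0, 0], "grip": 1}])

```text
clock: 20.65
tcp_pos: [581.2, 240.5, 210.9]
eef_rot: [-0.723, 1.446, 0.722]
ft_force: [1.1, 0.3, -0.2]
grip_width: 0.523
```

```bash
python3 - <<'E'
from h import *
from rig import telemetry,vision
s=telemetry.observe();plan(s,[580,241,209]);print(s["moment"])
f=vision.grab_frame("scene"); a=f["frame"][110:230,320:480]
cv2.imwrite(f"pics/b6.png",cv2.resize(a,None,fx=5,fy=5)); np.savez("scene6.npz",**f)
cv2.imwrite("pics/full6.png",f["frame"])
print("mouth px crop",[(5*(u-320),5*(v-110)) for u,v in [proj(f,[580,241,159]),proj(f,[580,241,209])]])
f=vision.grab_frame("top");cv2.imwrite("pics/top6.png",f["frame"])
E
```

```text
pos [581.2 240.5 210.9] x [ 0.002  0.    -1.   ] y [-0.799  0.601 -0.001] q [ 0.22  0.41  1.37  0.    1.36 -2.28] w 0.523 F [ 1.1  0.3 -0.2] t 20.65
shift tool(cur) [ 1.9  1.2 -0.3]
[0.00864547 0.00023156 0.03461402]
mouth px crop [(np.float64(384.2788802196148), np.float64(258.4522545846852)), (np.float64(394.77836302071125), np.float64(179.78560162400157))]
```

View pics/b6.png

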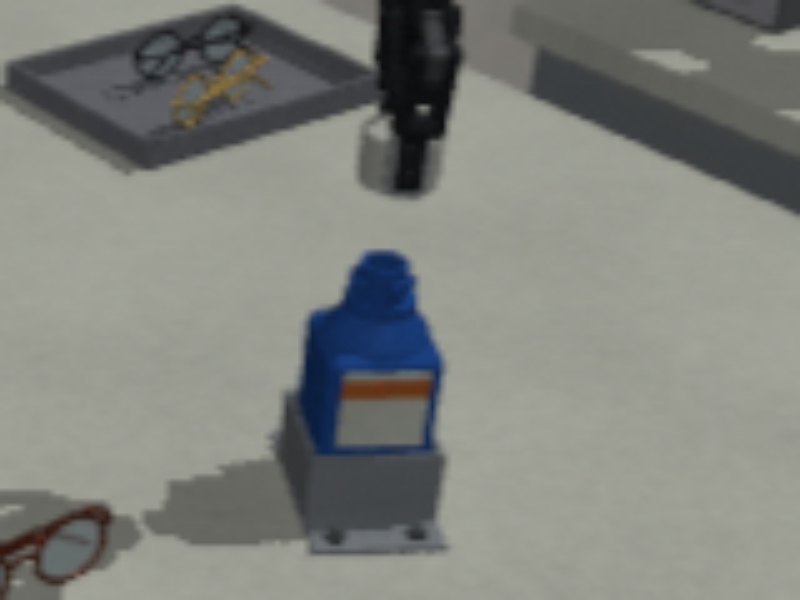

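View pics/full6.png

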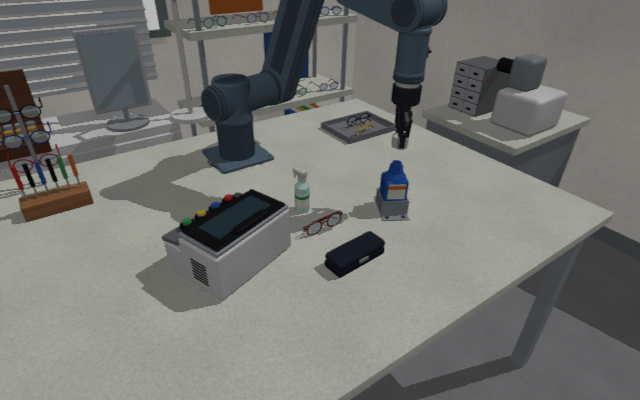

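View pics/top6.png

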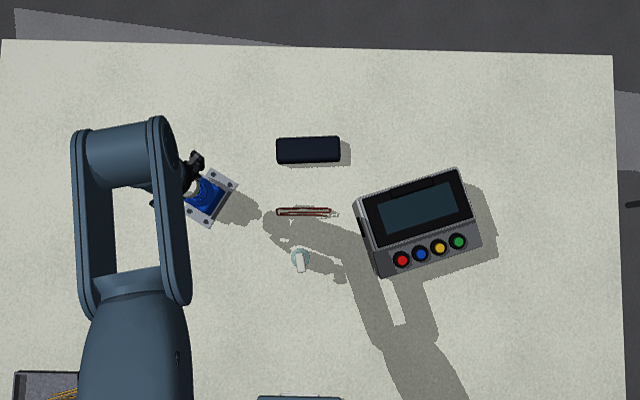

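The cap is held upright above the open blue neck: its bottom is at crop (400,190) and the mouth at (383,258). The bottle is still in its bracket and the bystanders haven't moved. I'll do a short settle and hand in.

>>> send_rows(targets=[{"translation": [1.5, 0, 0], "delta_rot": [0, 0, 0], "grip": 1}, {"translation": [0, 0, 0], "delta_rot": [0, 0, 0], "grip": 1}, {"translation": [0, 0, 0], "delta_rot": [0, 0, 0], "grip": 1}, {"translation": [0, 0, 0], "delta_rot": [0, 0, 0], "grip": 1}, {"translation": [0, 0, 0], "delta_rot": [0, 0, 0], "grip": 1}, {"translation": [0, 0, 0], "delta_rot": [0, 0, 0], "grip": 1}, {"translation": [0, 0, 0], "delta_rot": [0, 0, 0], "grip": 1}, {"translation": [0, 0, 0], "delta_rot": [0, 0, 0], "grip": 1}, {"translation": [0, 0, 0], "delta_rot": [0, 0, 0], "grip": 1}, {"translation": [0, 0, 0], "delta_rot": [0, 0, 0], "grip": 1}])

```text
clock: 21.58
tcp_pos: [580.8, 240.4, 208.4]
eef_rot: [-0.723, 1.447, 0.723]
ft_force: [-0.1, 0.3, 0.3]
grip_width: 0.515
```

```bash
python3 - <<'E'
from rig import telemetry,bot
s=telemetry.observe();print(s["tcp_pos"],s["grip_width"],s["clock"]);print(bot.sign_off())
E
```

```text
[580.76867591 240.40066438 208.35059588] 0.5154543928722736 21.5833
the job is handed in; nothing more can be done
None
```

The job is done and handed in at 21.6 s of the 54 s allowed; the hand-in gives no verdict.

- **Keys:** I pressed red, blue and yellow in that order, each down to its stop (wrist force about 10, 12 and 8 N). The green key was never touched. Pictures showed red up again while blue was down, and both up while yellow was down.
- **Cap:** I pushed the white cap down about 4.8 mm (13.8 N), turned it 1.19 rad anticlockwise, and lifted it straight up. The force stayed near zero during the lift, so the bottle did not come up with it.
- **At hand-in:** The gripper was still holding the cap (measured opening about 44 mm). By the TCP height, the cap's skirt was about 49 mm above the open mouth.
- **Last pictures, just before hand-in:** They show the cap upright over the open neck, and the bottle standing in its bracket. The spectacles, case and spray bottle have not visibly moved.
- **One disagreement:** The two camera views put the key tops at about 126 mm, but the given dimensions put them at 131 mm. I used the wrist force to set the pressing depth, so this did not affect the result.

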